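Put the T-wrench and the snap gauge away on the valve bench

TASK

The valve is checked, so put both tools away: lay the T-handle wrench gently into its cradle, fully home in both forks with its socket in the pocket and the crossbar at the other end, and hang the flat snap gauge by its eye on the peg of the peg stand. Do not drop the wrench in, and leave the other things on the bench where they are.

Things in the scene. Friction and masses are not known exactly. Their poses are not given: they have to be found in the camera images.
- t_wrench: T-handle socket wrench, bare steel, 190 mm long, 0.4 to 0.65 kg, lying flat. Origin on the shaft axis, mid-length, 14 mm above the table; own x runs along the shaft from crossbar (x -95) to socket (x +95). Bare round shaft, 16 mm thick, from x -69 to 65: grip it there. Centre of mass about x = -11. It may be laid in the cradle at any roll about its shaft.
- wrench_head (a point): point on the wrench's shaft axis at own x = -82 mm: middle of the square head (28 x 28 mm, 26 long), through which the 12 mm thick, 100 mm long crossbar passes along own y
- wrench_socket (a point): point on the wrench's shaft axis at own x = +80 mm: middle of the round socket, 28 mm in diameter, 30 long (x 65 to 95)
- cradle: the wrench's cradle, fixed: steel base plate 70 mm wide (x -67 to 113), 12 thick, two grey forks and a pocket. Origin on the table; own x runs along the seated wrench, from its crossbar to its socket; z up. Home: the wrench's origin at x = 0 (8 mm end play either way), y = 0, z = 55 mm, socket in the pocket, head and crossbar outside the -x fork.
- gauge: plate snap gauge, bare steel, 0.28 to 0.46 kg: flat plate 8 mm thick (own x, its normal), 80 wide (y), 130 tall (z), origin at the middle of its lower edge. A gap 34 wide, 50 high in the lower edge leaves two legs. A 24 mm round eye goes through along x, centre 80 mm up; the plate above it (38 mm) is for gripping. Starts upright in the wooden block's slot. May hang either way round.
- gauge_eye (a point): centre of the gauge's 24 mm eye (mid-thickness)
- gauge_block: wooden block, fixed, 60 (x) x 116 (y) x 40 mm tall, origin centre of its underside; slot along its y, 11 mm wide, 84 long, floor 12 mm above the table, in which the gauge stands; lift the gauge 28 mm to clear it
- peg_stand: peg stand, steel, fixed: base 100 (x) x 90 (y) x 12 mm, origin centre of its underside. A 16 mm post at own x = +40, 132 mm tall, carries a 10 mm round peg that points to own -x above the base, along y = 0, ending in a 14 mm ball at x = -42. The peg's axis is 127 mm above the table at the post, 130 at x = 0, 134 at the ball. Nothing stands above it.
- peg_mid (a point): point on the peg's axis above the stand's origin, 130 mm above the table; axes as the stand's: x along the peg towards the post, z up. A gauge hung on the peg has its eye's centre 7 mm below the peg's axis and hangs plumb.
- bolt: bystander, loose: steel hex bolt standing on its head, 28 across the head, 55 tall; origin under its head's centre
- bush: bystander, loose: brass bush (plain ring), 44 outside, 30 inside, 24 tall; origin centre of its underside
- shackle: bystander, loose: lifting shackle lying flat, about 90 x 86, 16 tall, with a red pin; origin at its middle, on the table
- oil_jug: bystander, loose: yellow plastic bottle with a white cap, 80 across, 170 tall; origin centre of its underside
- screwdriver: bystander, loose: screwdriver with a black handle lying on the table, behind the work area
- paste_tin: bystander, loose: closed aluminium tin, 72 across, 55 tall; origin centre of its underside
- cradle_fork (a point): middle of the slot bottom of the -x fork (cradle x = -50, z = 47 mm); the other fork, at x = +52, is the same. Forks are 10 mm thick and 60 wide; slot open at the top, 21 mm wide with a flat bottom at z = 47, straight up to 62, then flaring at 45 degrees to 49 mm wide at z = 76.
- cradle_pocket (a point): middle of the open-topped pocket for the socket, beyond the +x fork (cradle x = 80, z = 55 mm); inside it measures x 57 to 103 and 40 mm across; its side and end walls are 52 mm high
Things that resemble listed ones, but are neither listed nor needed, are in the scene too. Leave any red look-alike of the cradle alone.

How it is judged:
By the outcome, as a careful person would: the job done as asked, in the order asked, and still so for the second after the job is handed in, with the robot touching nothing.
It also fails if it takes over 61 s, if anything falls off the work surface, if the arm or the gripper's body presses on something with over 40 N, if the wrist force passes 120 N, or if a joint passes its speed limit or range.

ROBOT

A 6-joint arm with a two-finger parallel gripper is mounted at the origin on the work surface. World frame = base frame: x ahead of the robot, y to its left, z up, the work surface at z = 0. Lengths are in m, angles in rad, forces in N, time in s.
With the tool pointing down it reaches from about 0.375 to 0.9 m from the base axis. Payload 3.1 kg.
Tool frame: the origin (TCP) lies midway between the tips of the shut fingers; the grasp point (between the pads) lies 19 mm behind it; z points along the fingers, y is the line along which they close (so a half turn about z gives the same grasp; the last joint's range is limited). The gripper opens to 87 mm and grips with 3 to 60 N. Pads are 19 mm wide; open, the fingers measure 117 mm over their backs; the gripper's body (75 mm by 190 mm) begins 51 mm behind the grasp point.
Start: joints at [0.957, 0.527, 1.433, -0, 1.181, -0.178], TCP at [0.264, 0.567, 0.223] pointing down, gripper open.
Joint ranges: [-3.08, 3.08], [-0.75, 2.2], [0.22, 2.44], [-1.43, 4.57], [0, 2.65], [-2.85, 2.85]. Speed limits (rad/s): [2.79, 2.79, 3.14, 3.14, 3.14, 3.14].

INTERFACE

Orientations are given as a unit quaternion [x, y, z, w].
In Python, from rig import robot gives the robot as it stands.
- The arm moves only by the shell command python3 -m jog 'ROWS' [FORCE]. ROWS is a JSON object of lists of equal length, an entry for each row: "dp": the shift along the tool's x, y, z in mm, a list of three; "delta_rot": the turn, a rotation vector about the tool's x, y, z in rad, a list of three; "gripper": the opening, from -1 (shut) to 1 (fully open). A call has 1 to 12 rows; each row is the pose to reach, as a shift and turn from the pose commanded when the call began, along the tool's axes at that moment; what a row does not reach only later rows make up. A row lasts 1/10 s, in which the tool goes at most 50 mm and 8.59 degrees, less where a joint would pass 70% of its speed; a pose out of reach is approached as far as the arm can. A call with a gripper value outside its range is refused whole. The fingers move at their own pace and stop on an object; FORCE is the grip in N (left out, the last holds). Time passes only in rows, so rows that repeat a pose let the fingers close. It gives the time, the measured TCP pose, the force, the opening and the grip force at its end, in the units of the state.
- robot.get_obs(): the state, without advancing time (a new reading comes with each control period).
- robot.camera(name): name is "scene" or "top" or "wrist"; returns the picture (400x640x3 uint8, red, green, blue); there is no depth.
- robot.camera_model(name): a dict with "fx", "fy", "cx", "cy" (pixels), "xyz" and "orientation" of the camera in the world; the wrist camera has in their place "T_tool_cam" (4x4, takes a point from camera to tool coordinates, whose origin is the TCP and whose axes are the flange's). Camera axes: x right, y down, z forward; pixel columns grow to the right and rows downward; lengths in m; the calibration is good to about 2 mm. A picture is of the moment at which its call begins: read the wrist's pose just before it. camera_model takes no time and is no camera call.
- robot.hand_in(): hands the job in; it is judged then, once.
Trained networks look in the newest picture that a camera, given by its name, has taken for a name from the list of things; names that differ only in an ending like _2 or _b are one class to them, and where a whole thing is asked for, a point or a joint stands for the part that bears it (a point fixed in the world has none). Each returns a list of dicts, best first, with "score" (0 to 1); they miss things now and then, are a little off and sometimes report something else, mostly with a low value. They report only what shows in the picture. A call takes as long as a camera call. They do not tell look-alikes from the thing itself.
- robot.search_frame(name, camera): "rect" ([left, top, right, bottom] in pixels, round what is visible of it).
The state is a dict: "time": time; "q": joint angles; "joint_velocities": joint speeds; "joint_torque": joint torques, N m; "position": TCP position; "tool_rot": TCP orientation; "ft_force": force on the tool from outside, world axes, zero at the start; "moment": the same for the moment, N m; "grip_width": finger opening in m; "grip_force": force on a finger pad.
Only numpy, scipy, OpenCV 4.12 (cv2) and the standard library are available. Lean on these libraries where they do the work, as an engineer would, in place of code of your own. Each camera call takes 0.05 s, during which the arm holds its last target. There are 200 camera calls.

## Working session

There is one attempt and no reset: what is moved stays moved. The work goes in short steps, Python scripts to look and compute and a shell command to move; the robot and the scene stay as the last step left them, time stands still between calls to the robot, and variables do not carry over. Pictures are saved under pics/ and viewed, at most 14 in all, crops included, and the job is handed in when it is done.

```bash
ls; mkdir -p pics
python3 - <<'E'
from rig import robot
import cv2, numpy as np
for c in ("top","scene"):
    im=robot.camera(c); cv2.imwrite(f"pics/{c}0.png",im[:,:,::-1])
    m=robot.camera_model(c); print(c,m)
    for n in ["t_wrench","wrench_head","wrench_socket","cradle","cradle_fork","cradle_pocket","gauge","gauge_eye","gauge_block","peg_stand","peg_mid"]:
        print(n,[(np.round(d["rect"]).astype(int).tolist(),round(d["score"],2)) for d in robot.search_frame(n,c)][:4])
o=robot.get_obs();print(o)
print(robot.camera_model("wrist"))
E
```

```text
pics
top {'fx': 494.070296406327, 'fy': 494.070296406327, 'cx': 329.29338624011086, 'cy': 191.38026262527424, 'xyz': array([3.92250721e-01, 1.21922546e-03, 1.66874032e+00]), 'orientation': array([-0.70276764,  0.70994442, -0.0356426 ,  0.02874317])}
t_wrench [([399, 194, 433, 249], 0.84)]
wrench_head [([397, 192, 426, 251], 0.62)]
wrench_socket [([398, 194, 436, 249], 0.78)]
cradle [([411, 260, 437, 316], 0.97), ([358, 138, 390, 193], 0.86)]
cradle_fork [([357, 142, 391, 194], 0.79), ([412, 259, 440, 314], 0.67)]
cradle_pocket [([358, 137, 391, 197], 0.55)]
gauge [([226, 226, 253, 235], 0.5)]
gauge_eye [([229, 225, 257, 231], 0.68)]
gauge_block [([227, 214, 264, 244], 0.65)]
peg_stand [([269, 141, 302, 180], 0.72)]
peg_mid [([268, 140, 303, 180], 0.62)]
scene {'fx': 441.2444870812664, 'fy': 441.2444870812664, 'cx': 319.2209546116407, 'cy': 202.7196679948558, 'xyz': array([ 0.9415869 , -0.57554217,  0.96710924]), 'orientation': array([ 0.89175479,  0.29288391, -0.10552811, -0.32841473])}
t_wrench [([198, 260, 257, 331], 0.93)]
wrench_head [([198, 260, 256, 331], 0.84), ([314, 214, 323
[... 1076 characters left out ...]
[ 2.16162776e-01,  9.76357339e-01, -2.87063194e-05, -6.05674124e-06]), 'ft_force': array([-0.60405275, -0.0315332 , -0.42304249]), 'moment': array([-0.01173266, -0.00969312, -0.01031192]), 'grip_force': 0.0, 'grip_width': 0.08698252401463982}
{'fx': 315.4521263162757, 'fy': 315.4521263162757, 'cx': 328.0461777015149, 'cy': 194.04148067652832, 'T_tool_cam': array([[-1.04740804e-03, -9.55534122e-01, -2.94878694e-01,
         8.09427677e-02],
       [ 9.99999377e-01, -1.11498060e-03,  6.10238022e-05,
        -5.02781932e-04],
       [-3.87094348e-04, -2.94878446e-01,  9.55534694e-01,
        -1.61105023e-01],
       [ 0.00000000e+00,  0.00000000e+00,  0.00000000e+00,
         1.00000000e+00]])}
```

Run:
```python
import cv2
a=cv2.imread("pics/top0.png")[130:328,210:450]
cv2.imwrite("pics/top0c.png",cv2.resize(a,None,fx=3,fy=3,interpolation=cv2.INTER_CUBIC))
a=cv2.imread("pics/scene0.png")[110:345,100:430]
cv2.imwrite("pics/scene0c.png",cv2.resize(a,None,fx=2.4,fy=2.4,interpolation=cv2.INTER_CUBIC))
```

```text
(no output)
```

View pics/top0c.png

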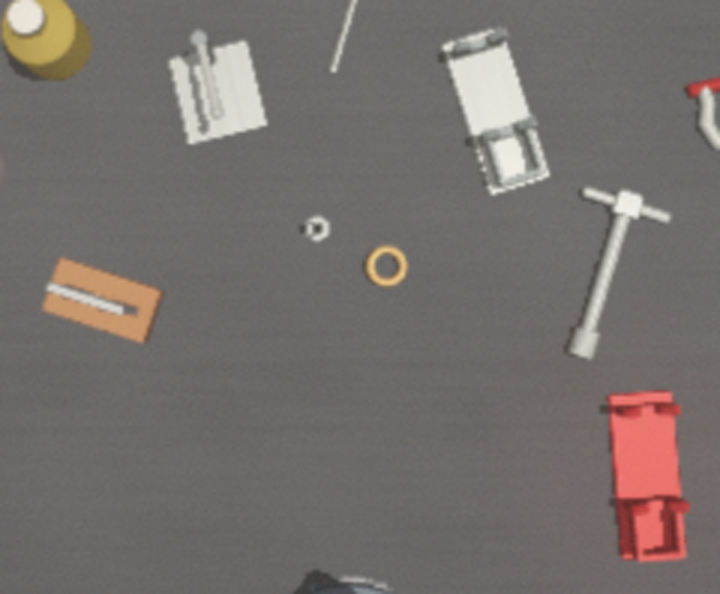

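View pics/scene0c.png

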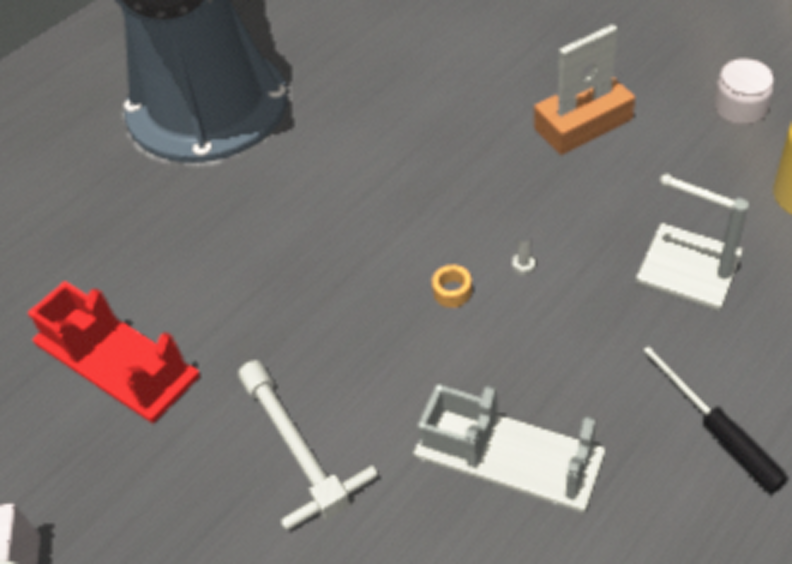

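The top view has the robot at the bottom. World +x runs up and +y runs left.

| Thing | Position in crop pixels |
|---|---|
| Wrench | Head (628,204), socket (584,343) |
| Grey cradle | Fork end near (477,40), pocket end near (520,183) |
| Peg stand | Post top (199,38), ball (217,115) |
| Gauge | Top edge (48,287) to (122,310) |

The red cradle is at (645,470) and stays untouched. The scene view agrees with all of this.

```bash
cat > h.py <<'E'
import numpy as np, cv2
from scipy.spatial.transform import Rotation as R
from rig import robot
def cam(name,o=None):
    m=robot.camera_model(name)
    if name=="wrist":
        T=np.eye(4);T[:3,:3]=R.from_quat(o["tool_rot"]).as_matrix();T[:3,3]=o["position"];T=T@m["T_tool_cam"]
    else:
        T=np.eye(4);T[:3,:3]=R.from_quat(m["orientation"]).as_matrix();T[:3,3]=m["xyz"]
    return m,T
def world(mT,uv,z):
    m,T=mT;d=T[:3,:3]@[(uv[0]-m["cx"])/m["fx"],(uv[1]-m["cy"])/m["fy"],1]
    return T[:3,3]+d*(z-T[2,3])/d[2]
def pix(mT,p):
    m,T=mT;c=T[:3,:3].T@(np.asarray(p)-T[:3,3]);return np.array([m["fx"]*c[0]/c[2]+m["cx"],m["fy"]*c[1]/c[2]+m["cy"]])
E
python3 - <<'E'
from h import *
T=cam("top");S=cam("scene")
t=lambda u,v,z:world(T,(210+u/3,130+v/3),z)
s=lambda u,v,z:world(S,(100+u/2.4,110+v/2.4),z)
P=lambda n,*ps:print(n,*[np.round(p*1000).astype(int)[:2].tolist() for p in ps])
P("head",t(628,204,.028),s(330,490,.028))
P("socket",t(584,343,.02),s(257,375,.02))
P("cradle base pocket-end corners",t(490,193,.012),t(549,176,.012))
P("cradle pocket corner top",s(415,455,.0))
P("fork1 top ends",t(445,43,.076),t(507,30,.076))
P("cradle base s",s(415,455,.0),s(585,505,0),s(603,455,.012))
P("gauge top",t(48,287,.142),t(122,310,.142),s(562,48,.142),s(615,29,.142))
P("block",*[t(a,b,.04) for a,b in((62,258),(162,290),(145,342),(43,310))])
P("stand base",*[t(a,b,.012) for a,b in((170,58),(246,41),(267,125),(190,143))])
P("post,ball",t(199,38,.132),t(217,115,.134),s(741,205,.132),s(666,180,.134))
o=robot.get_obs();print(R.from_quat(o["tool_rot"]).as_matrix().round(3))
E
```

```text
head [517, -316] [520, -312]
socket [364, -264] [366, -260]
cradle base pocket-end corners [532, -164] [551, -231]
cradle pocket corner top [551, -226]
fork1 top ends [691, -112] [705, -180]
cradle base s [551, -226] [719, -168] [706, -119]
gauge top [429, 305] [404, 229] [403, 237] [434, 304]
block [463, 310] [427, 200] [370, 219] [406, 330]
stand base [689, 195] [707, 109] [611, 86] [592, 172]
post,ball [688, 151] [606, 132] [692, 152] [610, 134]
[[-0.907  0.422 -0.   ]
 [ 0.422  0.907 -0.   ]
 [-0.    -0.    -1.   ]]
```

```bash
r='[-393,-332,0]'; python3 -m jog '{"dp":[[-393,-332,0],[-393,-332,0],[-393,-332,0],[-393,-332,0],[-393,-332,0],[-393,-332,0],[-393,-332,0],[-393,-332,0],[-393,-332,0],[-393,-332,0],[-393,-332,0],[-393,-332,0]],"delta_rot":[[0,0,0],[0,0,0],[0,0,0],[0,0,0],[0,0,0],[0,0,0],[0,0,0],[0,0,0],[0,0,0],[0,0,0],[0,0,0],[0,0,0]],"gripper":[1,1,1,1,1,1,1,1,1,1,1,1]}'
python3 -m jog '{"dp":[[-166,-309,0],[-166,-309,0],[-166,-309,0],[-166,-309,0],[-166,-309,0],[-166,-309,0],[-166,-309,0],[-166,-309,0],[-166,-309,0],[-166,-309,0],[-166,-309,0]],"delta_rot":[[0,0,-0.108],[0,0,-0.108],[0,0,-0.108],[0,0,-0.108],[0,0,-0.108],[0,0,-0.108],[0,0,-0.108],[0,0,-0.108],[0,0,-0.108],[0,0,-0.108],[0,0,-0.108]],"gripper":[1,1,1,1,1,1,1,1,1,1,1]}'
python3 - <<'E'
from h import *
o=robot.get_obs();im=robot.camera("wrist");cv2.imwrite("pics/w1.png",im[:,:,::-1])
np.savez("w1.npz",p=o["position"],q=o["tool_rot"]);print(o["time"],o["q"].round(2),o["position"],R.from_quat(o["tool_rot"]).as_matrix().round(3))
E
```

```text
time: 2.4
position: [0.4811, 0.0979, 0.2227]
tool_rot: [0.218, 0.976, 0.0, 0.0]
ft_force: [-0.4, 0.8, -0.6]
grip_width: 0.0867
grip_force: 0.0
time: 3.5
position: [0.4999, -0.2478, 0.2225]
tool_rot: [0.162, 0.987, 0.001, -0.001]
ft_force: [-0.1, 0.1, -0.1]
grip_width: 0.087
grip_force: 0.0
3.5 [-0.66  0.44  1.6   0.    1.1  -1.91] [ 0.49985178 -0.24784356  0.22247919] [[-0.948  0.319 -0.001]
 [ 0.319  0.948  0.001]
 [ 0.001  0.001 -1.   ]]
```

View pics/w1.png

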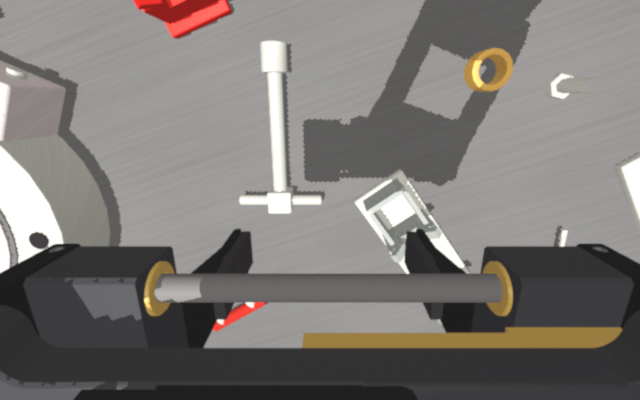

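The wrist view shows the wrench with its head at (280,202) and its socket at (274,56). The cradle pocket is at about (400,210), partly hidden by the fingers.

Run:
```python
from h import *
d=np.load("w1.npz");W=cam("wrist",dict(position=d["p"],tool_rot=d["q"]))
for n,uv,z in [("head",(280,203),.028),("socket",(274,56),.028),("barL",(240,199),.02),("barR",(321,200),.02),("shaft near",(281,180),.022),("shaft far",(275,80),.022),("pocket base corner",(357,202),.012),("pocket corner",(403,171),.052)]:
    print(n,(world(W,uv,z)*1000).round(1)[:2])
o=robot.get_obs()
h=np.array([519.,-314]);s=np.array([365.,-262]);u=(s-h)/np.linalg.norm(s-h)
g=h+71*u;print(u,g,(R.from_quat(o["tool_rot"]).as_matrix().T@(np.r_[g/1000,.005]-o["position"])*1000))
```

```text
head [ 519. -315.]
socket [ 366.5 -262.4]
barL [ 500.8 -361.1]
barR [ 533.5 -268.6]
shaft near [ 494.2 -305. ]
shaft far [ 388.2 -270.8]
pocket base corner [ 552.7 -228.1]
pocket corner [ 521.  -170.2]
[-0.94744567  0.31991672] [ 451.7313576  -291.28591296] [ 31.78300287 -56.33437133 217.58377619]
```

```bash
python3 -m jog '{"dp":[[32,-56,40],[32,-56,90],[32,-56,140],[32,-56,180],[32,-56,205],[32,-56,216],[32,-56,216],[32,-56,216]],"delta_rot":[[0,0,0],[0,0,0],[0,0,0],[0,0,0],[0,0,0],[0,0,0],[0,0,0],[0,0,0]],"gripper":[1,1,1,1,1,1,1,1]}'
python3 -m jog '{"dp":[[0,0,0],[0,0,0],[0,0,0],[0,0,0],[0,0,0],[0,0,0],[0,0,0],[0,0,0]],"delta_rot":[[0,0,0],[0,0,0],[0,0,0],[0,0,0],[0,0,0],[0,0,0],[0,0,0],[0,0,0]],"gripper":[-1,-1,-1,-1,-1,-1,-1,-1]}' 45
```

```text
time: 4.35
position: [0.4527, -0.2935, 0.0078]
tool_rot: [0.163, 0.987, -0.001, 0.001]
ft_force: [0.0, 0.5, 0.3]
grip_width: 0.0871
grip_force: 0.0
time: 5.15
position: [0.4516, -0.2932, 0.0064]
tool_rot: [0.163, 0.987, 0.0, -0.0]
ft_force: [-1.1, 0.3, -0.8]
grip_width: 0.0311
grip_force: 0.0
```

```bash
python3 -m jog '{"dp":[[0,0,0],[0,0,0],[0,0,0],[0,0,0],[0,0,0]],"delta_rot":[[0,0,0],[0,0,0],[0,0,0],[0,0,0],[0,0,0]],"gripper":[-1,-1,-1,-1,-1]}'
python3 -m jog '{"dp":[[0,0,-10],[0,0,-40],[0,0,-80],[0,0,-120],[0,0,-150],[0,0,-150],[0,0,-150],[0,0,-150]],"delta_rot":[[0,0,0],[0,0,0],[0,0,0],[0,0,0],[0,0,0],[0,0,0],[0,0,0],[0,0,0]],"gripper":[-1,-1,-1,-1,-1,-1,-1,-1]}'
python3 - <<'E'
from h import *
o=robot.get_obs();im=robot.camera("wrist");cv2.imwrite("pics/w2.png",im[:,:,::-1])
np.savez("w2.npz",p=o["position"],q=o["tool_rot"]);print(o["time"],o["q"].round(2),o["position"],o["moment"])
im=robot.camera("top");cv2.imwrite("pics/t2.png",im[:,:,::-1])
E
```

```text
time: 5.65
position: [0.4516, -0.2933, 0.0065]
tool_rot: [0.163, 0.987, -0.0, -0.0]
ft_force: [-0.9, -1.5, -0.7]
grip_width: 0.0145
grip_force: 45.0
time: 6.45
position: [0.4501, -0.2917, 0.1546]
tool_rot: [0.163, 0.987, 0.001, -0.002]
ft_force: [0.1, 0.3, -5.3]
grip_width: 0.0148
grip_force: 45.0
6.45 [-0.78  0.51  1.72  0.    0.92 -2.03] [ 0.45012355 -0.29167075  0.15461019] [0.04203932 0.11164663 0.02928115]
```

View pics/w2.png

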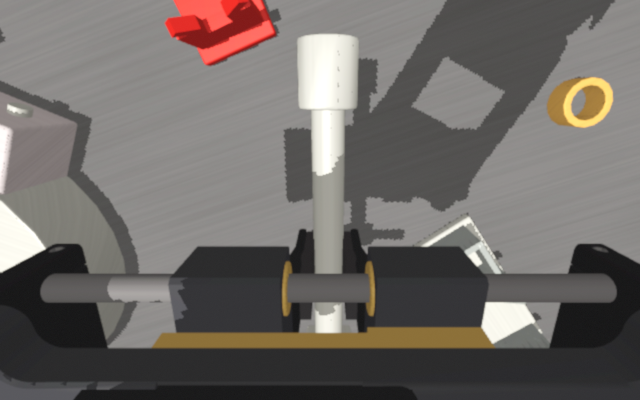

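The wrench is held. Its shaft is in line with tool x, and the socket spans about rows 36–109 at column 328. Next I compute the held offset and refine the cradle pose from both fixed cameras.

```bash
python3 - <<'E'
from h import *
from scipy.optimize import least_squares
d=np.load("w2.npz");W=cam("wrist",dict(position=d["p"],tool_rot=d["q"]));M=R.from_quat(d["q"]).as_matrix()
for uv in [(328,36),(328,109),(312,150),(344,150),(300,70),(356,70)]:
    for dz in(.0,.014):
        print(uv,dz,(M.T@(world(W,uv,d["p"][2]+.0075+dz)-d["p"])*1000).round(1))
# cradle fit from corners in top/scene/wrist1
T=cam("top");S=cam("scene");e=np.load("w1.npz");V=cam("wrist",dict(position=e["p"],tool_rot=e["q"]))
obs=[(T,(210+490/3,130+193/3),(113,-35,6)),(T,(210+549/3,130+176/3),(113,35,6)),
(S,(100+415/2.4,110+455/2.4),(113,35,0)),(S,(100+585/2.4,110+505/2.4),(-67,35,0)),(S,(100+603/2.4,110+455/2.4),(-67,-35,12)),
(V,(357,202),(113,35,12)),(T,(210+505/3,130+30/3),(-55,30,76)),(T,(210+446/3,130+48/3),(-55,-30,76))]
# cradle y: z up, x to robot => y towards world -y
def P(x,l):
    c,s=np.cos(x[2]),np.sin(x[2]);return np.array([x[0]+c*l[0]-s*l[1],x[1]+s*l[0]+c*l[1],l[2]])/1000
def f(x):return np.concatenate([pix(m,P([x[0]*1,x[1],x[2]/100],l))-uv for m,uv,l in obs])
r=least_squares(f,[648,-162,-280],loss="soft_l1");print(r.x,f(r.x).round(1))
E
python3 -c "
import cv2
a=cv2.imread('pics/t2.png')[125:205,340:440];cv2.imwrite('pics/t2c.png',cv2.resize(a,None,fx=7,fy=7,interpolation=cv2.INTER_CUBIC))"
```

```text
(328, 36) 0.0 [106.7  -0.5  -7. ]
(328, 36) 0.014 [104.3  -0.5 -21. ]
(328, 109) 0.0 [75.4 -0.5 -7.2]
(328, 109) 0.014 [ 75.9  -0.5 -21.2]
(312, 150) 0.0 [56.1 -8.4 -7.3]
(312, 150) 0.014 [ 58.3  -7.6 -21.3]
(344, 150) 0.0 [56.   7.3 -7.2]
(344, 150) 0.014 [ 58.3   6.6 -21.2]
(300, 70) 0.0 [ 92.6 -13.2  -7.1]
(300, 70) 0.014 [ 91.6 -12.1 -21.1]
(356, 70) 0.0 [92.6 12.3 -7.1]
(356, 70) 0.014 [ 91.5  11.1 -21.1]
[ 647.6398713  -159.97525249 -282.14978092] [-0.7  1.  -0.8 -0.1 -0.6  1.1  0.2  1.9  0.9 -5.3 -0.8 -0.8 -1.9 -1.3
  0.5 -1.5]
```

View pics/t2c.png

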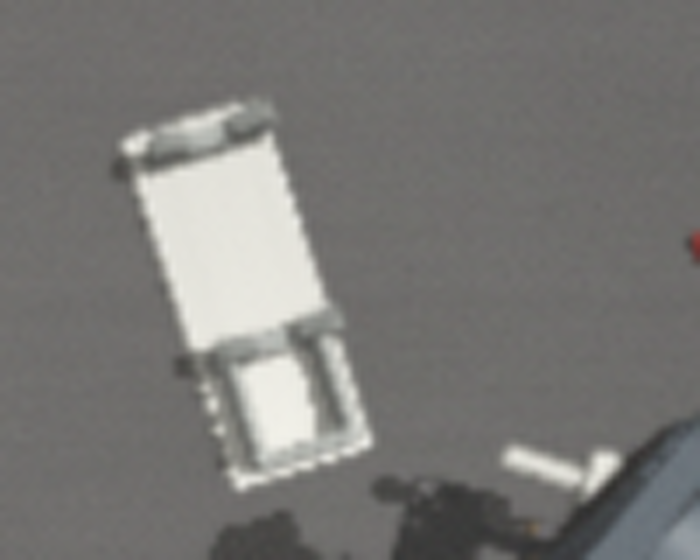

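The crop shows the cradle clearly: plate corners at (236,488) and (370,443) at the pocket end and (122,143) at the fork end. I'll refit with these.

```bash
cat > fit.py <<'E'
from h import *
from scipy.optimize import least_squares
def P(x,l):
    c,s=np.cos(x[2]/100),np.sin(x[2]/100);return np.array([x[0]+c*l[0]-s*l[1],x[1]+s*l[0]+c*l[1],l[2]])/1000
def fit(obs,x0):
    f=lambda x:np.concatenate([pix(m,P(x,l))-uv for m,uv,l in obs])
    r=least_squares(f,x0,loss="soft_l1");print(r.x.round(1),f(r.x).round(1));return r.x
E
python3 - <<'E'
from fit import *
T=cam("top");S=cam("scene");e=np.load("w1.npz");V=cam("wrist",dict(position=e["p"],tool_rot=e["q"]))
t=lambda u,v:(340-.43+u/7,125-.43+v/7)
obs=[(T,t(236,488),(113,-35,9)),(T,t(370,443),(113,35,9)),(T,t(122,143),(-67,-35,12)),
(S,(100+415/2.4,110+455/2.4),(113,35,0)),(S,(100+585/2.4,110+507/2.4),(-67,35,0)),(S,(100+604/2.4,110+455/2.4),(-67,-35,12)),
(V,(357,202),(113,35,12))]
x=fit(obs,[648,-162,-280])
th=x[2]/100
o=robot.get_obs();M=R.from_quat(o["tool_rot"]).as_matrix()
cur=np.arctan2(M[1,0],M[0,0]);dy=(th-cur+np.pi)%(2*np.pi)-np.pi
Rn=np.array([np.cos(th),np.sin(th)])*0.011+np.array([np.sin(th),-np.cos(th)])*-.0005
tgt=np.r_[x[:2]/1000-Rn,o["position"][2]]
print("dyaw",dy,"tgt",tgt,"dp tool",M.T@(tgt-o["position"])*1000)
E
```

```text
[ 650.1 -162.2 -284.7] [-0.8  0.2 -0.2  0.5 -0.7 -0.9 -0.3  1.2 -0.   2.9  1.  -3.3 -0.5 -0.4]
dyaw 0.6219849646036666 tgt [ 0.66049541 -0.15855691  0.15441575] dp tool [-155.9783309   193.96425958   -0.27071811]
```

```bash
python3 -m jog '{"dp":[[-156,194,0],[-156,194,0],[-156,194,0],[-156,194,0],[-156,194,0],[-156,194,0],[-156,194,0],[-156,194,0],[-156,194,0],[-156,194,0]],"delta_rot":[[0,0,-0.622],[0,0,-0.622],[0,0,-0.622],[0,0,-0.622],[0,0,-0.622],[0,0,-0.622],[0,0,-0.622],[0,0,-0.622],[0,0,-0.622],[0,0,-0.622]],"gripper":[-1,-1,-1,-1,-1,-1,-1,-1,-1,-1]}'
python3 - <<'E'
from h import *
o=robot.get_obs();im=robot.camera("wrist");cv2.imwrite("pics/w3.png",im[:,:,::-1])
np.savez("w3.npz",p=o["position"],q=o["tool_rot"]);print(o["time"],o["q"].round(2),o["position"],R.from_quat(o["tool_rot"]).as_matrix().round(4))
E
```

```text
time: 7.55
position: [0.6607, -0.1608, 0.1563]
tool_rot: [-0.146, 0.989, 0.0, -0.0]
ft_force: [-0.5, -0.4, -5.6]
grip_width: 0.0148
grip_force: 45.0
7.55 [-0.4   0.67  1.34 -0.    1.13 -2.27] [ 0.66070306 -0.16080902  0.15632942] [[-9.576e-01 -2.881e-01 -1.000e-03]
 [-2.881e-01  9.576e-01  3.000e-04]
 [ 9.000e-04  6.000e-04 -1.000e+00]]
```

View pics/w3.png

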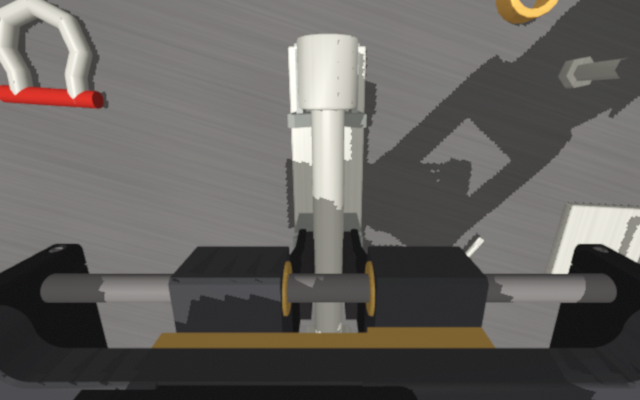

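The wrench sits above the cradle. The +x fork top spans cols 288–368 at rows ~113–127, centred on col 328, the same as the shaft. Next I check where the fork and base edges lie in the tool frame.

Run:
```python
from h import *
d=np.load("w3.npz");W=cam("wrist",dict(position=d["p"],tool_rot=d["q"]));M=R.from_quat(d["q"]).as_matrix()
for n,uv,z in [("fork L far",(288,114),.076),("fork R far",(368,114),.076),("fork L near",(288,127),.076),("fork R near",(368,127),.076),("wall L",(292,80),.052),("wall R",(364,80),.052),("plateL",(291,185),.012),("plateR",(361,185),.012)]:
    print(n,(M.T@(world(W,uv,z)-d["p"])*1000).round(1))
print(robot.get_obs()["position"])
im=cv2.imread("pics/w3.png")[20:240,250:410];cv2.imwrite("pics/w3c.png",cv2.resize(im,None,fx=2.7,fy=2.7,interpolation=cv2.INTER_CUBIC))
```

```text
fork L far [ 69.  -30.3  80.4]
fork R far [69.  29.1 80.4]
fork L near [ 59.6 -30.7  80.4]
fork R near [59.5 29.5 80.4]
wall L [ 94.  -29.1 104.4]
wall R [ 93.9  28.  104.4]
plateL [ -3.4 -37.8 144.3]
plateR [ -3.5  32.5 144.3]
[ 0.66098275 -0.16073692  0.15657706]
```

View pics/w3c.png

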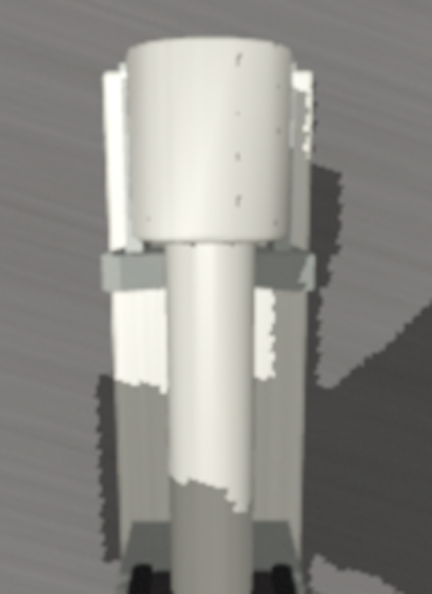

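All aligned: the fork and plate centres lie within 0.5 mm of the shaft, with no yaw error and an axial offset of about 1 mm. Lowering now.

```bash
python3 -m jog '{"dp":[[0,0,30],[0,0,55],[0,0,75],[0,0,88],[0,0,95],[0,0,98],[0,0,101],[0,0,103],[0,0,105],[0,0,106],[0,0,106],[0,0,106]],"delta_rot":[[0,0,0],[0,0,0],[0,0,0],[0,0,0],[0,0,0],[0,0,0],[0,0,0],[0,0,0],[0,0,0],[0,0,0],[0,0,0],[0,0,0]],"gripper":[-1,-1,-1,-1,-1,-1,-1,-1,-1,-1,-1,-1]}'
python3 -m jog '{"dp":[[0,0,0.5],[0,0,1],[0,0,1.5],[0,0,2],[0,0,2.5],[0,0,2.5],[0,0,2.5]],"delta_rot":[[0,0,0],[0,0,0],[0,0,0],[0,0,0],[0,0,0],[0,0,0],[0,0,0]],"gripper":[-1,-1,-1,-1,-1,-1,-1]}'
```

```text
time: 8.8
position: [0.6619, -0.1598, 0.0507]
tool_rot: [-0.147, 0.989, -0.0, 0.0]
ft_force: [-1.0, -0.8, -5.0]
grip_width: 0.0145
grip_force: 45.0
time: 9.5
position: [0.6618, -0.1597, 0.048]
tool_rot: [-0.147, 0.989, -0.0, -0.0]
ft_force: [-0.3, -0.2, -5.0]
grip_width: 0.0148
grip_force: 45.0
```

```bash
for i in 1; do python3 -m jog '{"dp":[[0,0,0.5],[0,0,1],[0,0,1],[0,0,1]],"delta_rot":[[0,0,0],[0,0,0],[0,0,0],[0,0,0]],"gripper":[-1,-1,-1,-1]}'; done
python3 -m jog '{"dp":[[0,0,0.5],[0,0,1],[0,0,1],[0,0,1]],"delta_rot":[[0,0,0],[0,0,0],[0,0,0],[0,0,0]],"gripper":[-1,-1,-1,-1]}'
```

```text
time: 9.9
position: [0.6618, -0.1598, 0.0475]
tool_rot: [-0.147, 0.989, -0.0, 0.0]
ft_force: [-1.2, -0.4, -1.0]
grip_width: 0.0145
grip_force: 45.0
time: 10.3
position: [0.6618, -0.1598, 0.0473]
tool_rot: [-0.147, 0.989, -0.0, 0.0]
ft_force: [-3.9, 1.0, 4.9]
grip_width: 0.0146
grip_force: 45.0
```

Contact came at TCP z = 47.5 mm, exactly the home height. Release and raise.

```bash
python3 -m jog '{"dp":[[0,0,-1],[0,0,-1],[0,0,-1],[0,0,-1],[0,0,-1],[0,0,-1]],"delta_rot":[[0,0,0],[0,0,0],[0,0,0],[0,0,0],[0,0,0],[0,0,0]],"gripper":[0,0,0,0,0,0]}'
python3 -m jog '{"dp":[[0,0,-15],[0,0,-50],[0,0,-95],[0,0,-140],[0,0,-185],[0,0,-200],[0,0,-200]],"delta_rot":[[0,0,0],[0,0,0],[0,0,0],[0,0,0],[0,0,0],[0,0,0],[0,0,0]],"gripper":[0,0,0,0,0,0,0]}'
python3 - <<'E'
from h import *
o=robot.get_obs();im=robot.camera("wrist");cv2.imwrite("pics/w4.png",im[:,:,::-1])
s=robot.camera("scene")[255:335,265:365,::-1]
np.savez("w4.npz",p=o["position"],q=o["tool_rot"]);print(o["time"],o["position"],o["q"].round(2))
cv2.imwrite("pics/v4.png",np.hstack([im[0:240,200:440,::-1],cv2.resize(s,(300,240),interpolation=cv2.INTER_CUBIC)]))
g=np.array([.4175,.2685,.25]);M=R.from_quat(o["tool_rot"]).as_matrix()
print((M.T@(g-o["position"])*1000).round(), (M.T@(np.array([.52,.08,.25])-o["position"])*1000).round())
E
```

```text
time: 10.9
position: [0.6618, -0.1598, 0.0469]
tool_rot: [-0.147, 0.989, 0.0, 0.0]
ft_force: [0.9, -0.5, -0.0]
grip_width: 0.0423
grip_force: 0.0
time: 11.6
position: [0.6638, -0.1605, 0.2525]
tool_rot: [-0.147, 0.989, -0.002, 0.004]
ft_force: [-0.4, 0.4, 0.4]
grip_width: 0.0437
grip_force: 0.0
11.6 [ 0.66382249 -0.16052631  0.25253573] [-0.4   0.58  1.25 -0.    1.31 -2.27]
[111. 482.  -1.] [ 68. 272.   0.]
```

View pics/v4.png

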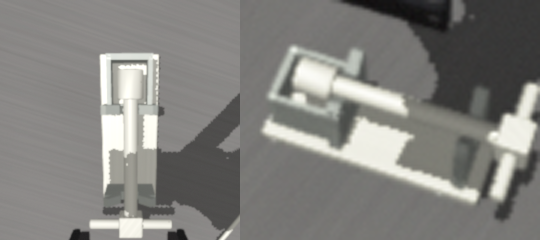

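The wrench is fully home: socket in the pocket, shaft in both forks, crossbar outside the -x fork. Now the gauge.

```bash
python3 -m jog '{"dp":[[111,482,0],[111,482,0],[111,482,0],[111,482,0],[111,482,0],[111,482,0],[111,482,0],[111,482,0],[111,482,0],[111,482,0],[111,482,0],[111,482,0]],"delta_rot":[[0,0,1.6],[0,0,1.6],[0,0,1.6],[0,0,1.6],[0,0,1.6],[0,0,1.6],[0,0,1.6],[0,0,1.6],[0,0,1.6],[0,0,1.6],[0,0,1.6],[0,0,1.6]],"gripper":[0,0,0,0,0,0,0,0,0,0,0,0]}'
python3 -m jog '{"dp":[[0,0,0],[0,0,0],[0,0,0],[0,0,0],[0,0,0],[0,0,0],[0,0,0]],"delta_rot":[[0,0,0.576],[0,0,0.576],[0,0,0.576],[0,0,0.576],[0,0,0.576],[0,0,0.576],[0,0,0.576]],"gripper":[0,0,0,0,0,0,0]}'
python3 - <<'E'
from h import *
o=robot.get_obs();im=robot.camera("wrist");cv2.imwrite("pics/w5.png",im[:,:,::-1])
np.savez("w5.npz",p=o["position"],q=o["tool_rot"]);print(o["time"],o["position"],o["q"].round(2),R.from_quat(o["tool_rot"]).as_matrix().round(4))
E
```

```text
time: 12.9
position: [0.4127, 0.2707, 0.2452]
tool_rot: [0.606, 0.795, -0.002, -0.002]
ft_force: [-0.2, -0.2, 0.5]
grip_width: 0.0435
grip_force: 0.0
time: 13.6
position: [0.4158, 0.2688, 0.2465]
tool_rot: [0.808, 0.59, -0.001, -0.0]
ft_force: [-0.4, 0.0, -0.3]
grip_width: 0.0439
grip_force: 0.0
13.6 [0.4157658  0.26876858 0.24651226] [ 0.35  0.32  1.72 -0.    1.1   0.66] [[ 3.043e-01  9.526e-01 -1.100e-03]
 [ 9.526e-01 -3.043e-01 -6.000e-04]
 [-9.000e-04 -9.000e-04 -1.000e+00]]
```

View pics/w5.png

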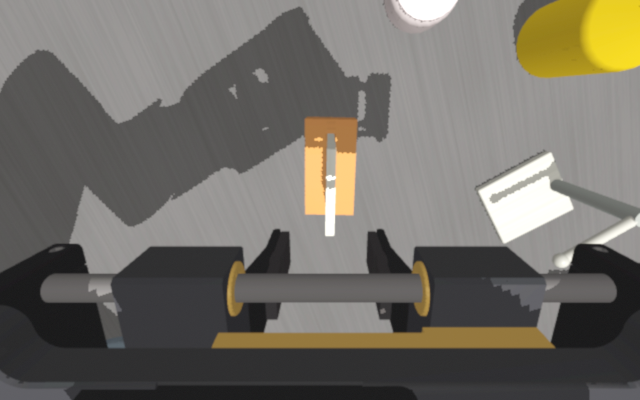

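The wrist view shows the gauge top edge running from about (331,178) to (330,235), above the wooden block. The peg stand is at right, with its ball at (560,262).

Run:
```python
from h import *
d=np.load("w5.npz");W=cam("wrist",dict(position=d["p"],tool_rot=d["q"]));M=R.from_quat(d["q"]).as_matrix()
im=cv2.imread("pics/w5.png").astype(int)
for r in (135,150,165,175,180,185,195,210,220,230,236): print(r,im[r,318:346].sum(1).tolist())
for n,uv,z in [("near end",(330,236),.142),("far end",(330.5,180),.142),("ball",(560,262),.134),("foot",(331,133),.04)]:
    w=world(W,uv,z);print(n,(w*1000).round(1),(M.T@(w-d["p"])*1000).round(1))
for p in [(.429,.305,.142),(.404,.229,.142)]: print(pix(W,p))
```

```text
135 [362, 362, 363, 362, 360, 362, 359, 348, 353, 392, 417, 416, 417, 418, 419, 413, 379, 346, 360, 363, 361, 362, 360, 361, 361, 361, 362, 363]
150 [593, 592, 591, 585, 525, 391, 360, 361, 423, 495, 514, 513, 510, 514, 517, 518, 523, 529, 490, 392, 365, 362, 362, 362, 360, 363, 362, 361]
165 [596, 596, 594, 589, 529, 392, 363, 366, 448, 513, 517, 513, 512, 517, 520, 523, 528, 570, 598, 596, 597, 596, 597, 596, 597, 597, 596, 597]
175 [594, 594, 576, 534, 467, 380, 365, 387, 492, 576, 676, 746, 748, 684, 551, 545, 572, 605, 600, 596, 597, 595, 597, 596, 596, 596, 595, 595]
180 [595, 594, 578, 532, 467, 378, 356, 388, 502, 679, 757, 757, 702, 594, 576, 574, 562, 586, 597, 596, 597, 597, 597, 597, 595, 596, 595, 595]
185 [597, 596, 595, 590, 530, 390, 356, 382, 467, 510, 510, 508, 511, 515, 518, 521, 541, 586, 597, 597, 597, 595, 596, 595, 596, 596, 597, 595]
195 [593, 592, 594, 594, 590, 569, 491, 597, 759, 765, 765, 765, 765, 765, 765, 765, 765, 703, 611, 595, 595, 595, 595, 593, 594, 595, 595, 595]
210 [591, 593, 591, 592, 592, 591, 611, 716, 765, 765, 765, 765, 765, 765, 765, 765, 758, 662, 599, 594, 592, 594, 594, 594, 594, 593, 594, 594]
220 [445, 446, 447, 449, 451, 450, 492, 678, 765, 765, 765, 765, 765, 765, 765, 765, 748, 516, 448, 446, 449, 450, 446, 441, 441, 445, 445, 442]
230 [454, 449, 445, 442, 445, 447, 506, 721, 765, 765, 765, 765, 765, 765, 765, 765, 689, 490, 447, 447, 445, 446, 448, 447, 448, 446, 441, 442]
236 [455, 456, 454, 449, 447, 444, 450, 512, 562, 568, 568, 568, 569, 567, 561, 531, 475, 453, 448, 444, 447, 447, 444, 445, 447, 444, 448, 445]
near end [404.9 228.6 142. ] [-41.4   2.  104.5]
far end [421.5 279.1 142. ] [ 11.7   2.4 104.5]
ball [608.3 130.6 134. ] [-72.9 225.6 112.4]
foot [431.5 306.6  40. ] [ 41.    3.7 206.5]
[329.72291268 149.04863671]
[328.92887363 235.92339378]
```

```bash
python3 -m jog '{"dp":[[0,1,40],[0,1,80],[0,1,110],[0,1,128],[0,1,137],[0,1,137],[0,1,137]],"delta_rot":[[0,0,0],[0,0,0],[0,0,0],[0,0,0],[0,0,0],[0,0,0],[0,0,0]],"gripper":[0,0,0,0,0,0,0]}'
python3 -m jog '{"dp":[[0,0,0],[0,0,0],[0,0,0],[0,0,0],[0,0,0],[0,0,0],[0,0,0],[0,0,0]],"delta_rot":[[0,0,0],[0,0,0],[0,0,0],[0,0,0],[0,0,0],[0,0,0],[0,0,0],[0,0,0]],"gripper":[-1,-1,-1,-1,-1,-1,-1,-1]}' 50
```

```text
time: 14.35
position: [0.4174, 0.2693, 0.1107]
tool_rot: [0.808, 0.589, 0.001, 0.0]
ft_force: [-0.2, -0.1, -0.7]
grip_width: 0.0434
grip_force: 0.0
time: 15.15
position: [0.4171, 0.269, 0.1102]
tool_rot: [0.808, 0.589, 0.0, 0.0]
ft_force: [0.1, -1.4, 2.5]
grip_width: 0.0077
grip_force: 50.0
```

```bash
python3 -m jog '{"dp":[[0,0,-10],[0,0,-30],[0,0,-60],[0,0,-100],[0,0,-140],[0,0,-140],[0,0,-140]],"delta_rot":[[0,0,0],[0,0,0],[0,0,0],[0,0,0],[0,0,0],[0,0,0],[0,0,0]],"gripper":[-1,-1,-1,-1,-1,-1,-1]}'
python3 -m jog '{"dp":[[-94,187,0],[-94,187,0],[-94,187,0],[-94,187,0],[-94,187,0],[-94,187,0],[-94,187,0],[-94,187,0],[-94,187,0]],"delta_rot":[[0,0,-0.539],[0,0,-0.539],[0,0,-0.539],[0,0,-0.539],[0,0,-0.539],[0,0,-0.539],[0,0,-0.539],[0,0,-0.539],[0,0,-0.539]],"gripper":[-1,-1,-1,-1,-1,-1,-1,-1,-1]}'
python3 -m jog '{"dp":[[0,0,40],[0,0,70],[0,0,90],[0,0,98],[0,0,98],[0,0,98],[0,0,98]],"delta_rot":[[0,0,0],[0,0,0],[0,0,0],[0,0,0],[0,0,0],[0,0,0],[0,0,0]],"gripper":[-1,-1,-1,-1,-1,-1,-1]}'
python3 - <<'E'
from h import *
o=robot.get_obs();im=robot.camera("wrist");cv2.imwrite("pics/w6.png",im[:,:,::-1])
M=R.from_quat(o["tool_rot"]).as_matrix()
np.savez("w6.npz",p=o["position"],q=o["tool_rot"]);print(o["time"],o["position"],o["q"].round(2),M.round(3),o["moment"])
s=robot.camera("scene");W=cam("wrist",o);S=cam("scene")
cv2.imwrite("pics/v6.png",np.hstack([cv2.resize(im[60:300,320:640,::-1],(480,360)),cv2.resize(s[150:250,330:430,::-1],(320,360),interpolation=cv2.INTER_CUBIC)]))
for n,p in [("ball",(.6083,.132,.134)),("post",(.69,.1515,.132)),("eye",o["position"]+M@[-.001,0,.018])]: print(n,pix(W,p),pix(S,p))
E
```

```text
time: 15.85
position: [0.4161, 0.2689, 0.2505]
tool_rot: [0.808, 0.589, 0.0, -0.0]
ft_force: [-0.6, 0.8, -4.3]
grip_width: 0.0074
grip_force: 50.0
time: 16.75
position: [0.5644, 0.1236, 0.2496]
tool_rot: [0.621, 0.783, -0.001, -0.001]
ft_force: [-0.3, 0.6, -3.1]
grip_width: 0.0077
grip_force: 50.0
time: 17.45
position: [0.5671, 0.1226, 0.1536]
tool_rot: [0.622, 0.783, 0.001, 0.001]
ft_force: [0.9, -0.2, -3.6]
grip_width: 0.0075
grip_force: 50.0
17.45 [0.56709962 0.12258465 0.15359454] [ 0.02  0.55  1.62  0.    0.97 -0.21] [[-0.226  0.974  0.003]
 [ 0.974  0.226  0.   ]
 [-0.001  0.003 -1.   ]] [-0.13113007  0.06759341  0.03419425]
ball [395.92157806 232.40000392] [376.29911537 185.1663741 ]
post [528.59421636 230.03020042] [407.97308723 195.3115976 ]
eye [328.21793052 234.90371116] [360.72691245 180.19821927]
```

View pics/v6.png

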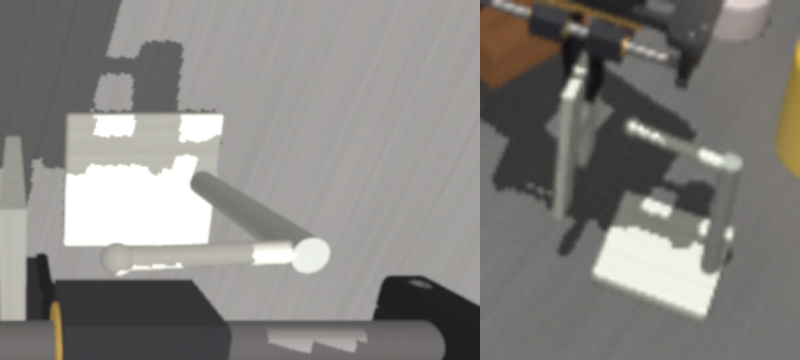

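The wrist view shows the ball at (397,232) and the post top at (527,229), within 2 px of prediction, so the eye is aligned with the peg. Sliding it on.

```bash
python3 -m jog '{"dp":[[0,12,0],[0,25,0],[0,33,0],[0,41,0],[0,49,0],[0,55,0.5],[0,55,0.5]],"delta_rot":[[0,0,0],[0,0,0],[0,0,0],[0,0,0],[0,0,0],[0,0,0],[0,0,0]],"gripper":[-1,-1,-1,-1,-1,-1,-1]}'
python3 -m jog '{"dp":[[0,8,1],[0,16,2],[0,24,2.5],[0,30,3],[0,30,3],[0,30,3]],"delta_rot":[[0,0,0],[0,0,0],[0,0,0],[0,0,0],[0,0,0],[0,0,0]],"gripper":[-1,-1,-1,-1,-1,-1]}'
python3 - <<'E'
from h import *
im=robot.camera("wrist");s=robot.camera("scene");o=robot.get_obs()
print(o["time"],o["position"],o["ft_force"],o["moment"])
cv2.imwrite("pics/v7.png",np.hstack([cv2.resize(im[60:300,320:640,::-1],(480,360)),cv2.resize(s[150:250,330:430,::-1],(320,360),interpolation=cv2.INTER_CUBIC)]))
E
```

```text
time: 18.25
position: [0.6205, 0.1349, 0.1515]
tool_rot: [0.622, 0.783, 0.0, 0.0]
ft_force: [0.2, -0.5, -3.9]
grip_width: 0.0074
grip_force: 50.0
time: 18.85
position: [0.6486, 0.1415, 0.1483]
tool_rot: [0.622, 0.783, -0.0, -0.0]
ft_force: [-0.0, 0.2, -3.3]
grip_width: 0.0076
grip_force: 50.0
18.95 [0.64832059 0.14152766 0.14839912] [ 0.50159241  0.48090715 -2.79163698] [-0.06972801  0.07223233 -0.0018574 ]
```

View pics/v7.png

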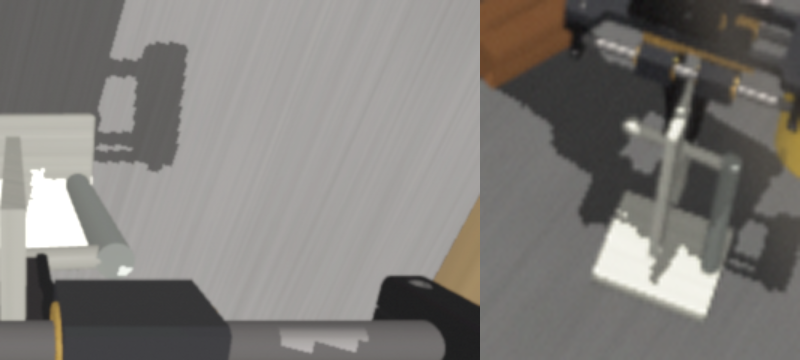

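The peg now passes through the eye with no contact force. In the scene crop the ball is at (632,127), in front of the plate. Lowering it onto the peg.

```bash
python3 -m jog '{"dp":[[0,0,2],[0,0,4],[0,0,5.5],[0,0,6],[0,0,6.5],[0,0,6.5]],"delta_rot":[[0,0,0],[0,0,0],[0,0,0],[0,0,0],[0,0,0],[0,0,0]],"gripper":[-1,-1,-1,-1,-1,-1]}'
python3 -m jog '{"dp":[[0,0,0.5],[0,0,1],[0,0,1],[0,0,1]],"delta_rot":[[0,0,0],[0,0,0],[0,0,0],[0,0,0]],"gripper":[-1,-1,-1,-1]}'
```

```text
time: 19.55
position: [0.6488, 0.1415, 0.142]
tool_rot: [0.622, 0.783, -0.0, -0.0]
ft_force: [0.9, 0.9, -2.9]
grip_width: 0.0073
grip_force: 50.0
time: 19.95
position: [0.649, 0.1415, 0.1415]
tool_rot: [0.622, 0.783, 0.0, 0.0]
ft_force: [-0.8, 0.8, -0.7]
grip_width: 0.0075
grip_force: 50.0
```

```bash
python3 -m jog '{"dp":[[0,0,0.3],[0,0,0.3],[0,0,0.3],[0,0,0.3],[0,0,0.3],[0,0,0.3]],"delta_rot":[[0,0,0],[0,0,0],[0,0,0],[0,0,0],[0,0,0],[0,0,0]],"gripper":[-0.9,-0.8,-0.7,-0.6,-0.54,-0.54]}'
python3 -m jog '{"dp":[[0,0,-5],[0,0,-15],[0,0,-30],[0,0,-50],[0,0,-80],[0,0,-110],[0,0,-110],[0,0,-110],[0,0,-110],[0,0,-110]],"delta_rot":[[0,0,0],[0,0,0],[0,0,0],[0,0,0],[0,0,0],[0,0,0],[0,0,0],[0,0,0],[0,0,0],[0,0,0]],"gripper":[-0.54,-0.54,-0.54,-0.54,-0.54,-0.54,-0.54,-0.54,-0.54,-0.54]}'
python3 - <<'E'
from h import *
im=robot.camera("wrist");s=robot.camera("scene");o=robot.get_obs()
print(o["time"],o["position"],o["ft_force"])
cv2.imwrite("pics/v8.png",np.hstack([cv2.resize(im[100:300,200:440,::-1],(384,320)),cv2.resize(s[140:330,260:430,::-1],(400,320),interpolation=cv2.INTER_CUBIC)]))
E
```

```text
time: 20.55
position: [0.6489, 0.1416, 0.1407]
tool_rot: [0.622, 0.783, 0.0, 0.0]
ft_force: [0.3, -0.8, -0.0]
grip_width: 0.019
grip_force: 0.0
time: 21.55
position: [0.6479, 0.1414, 0.2494]
tool_rot: [0.622, 0.783, -0.001, -0.001]
ft_force: [-0.1, -0.0, -0.1]
grip_width: 0.02
grip_force: 0.0
21.65 [0.6481796  0.14147718 0.24945916] [-0.28248839  0.37566842 -0.19206452]
```

View pics/v8.png

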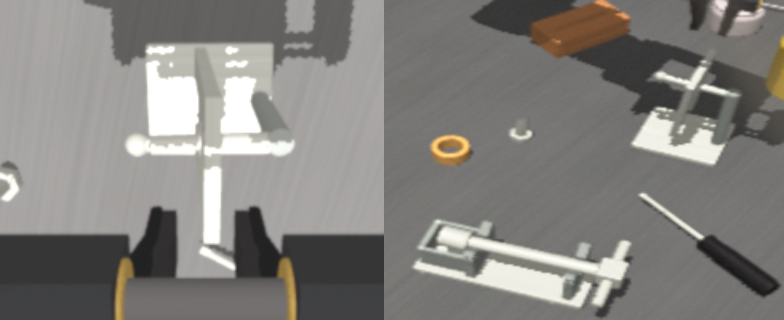

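The gauge hangs on the peg at mid-length, the wrench is home in its cradle, and the bystanders have not moved. I'll let it settle for a second, then hand in.

```bash
python3 -m jog '{"dp":[[0,0,0],[0,0,0],[0,0,0],[0,0,0],[0,0,0],[0,0,0],[0,0,0],[0,0,0],[0,0,0],[0,0,0]],"delta_rot":[[0,0,0],[0,0,0],[0,0,0],[0,0,0],[0,0,0],[0,0,0],[0,0,0],[0,0,0],[0,0,0],[0,0,0]],"gripper":[-0.54,-0.54,-0.54,-0.54,-0.54,-0.54,-0.54,-0.54,-0.54,-0.54]}'; python3 -c "
from rig import robot
print(robot.hand_in())"
```

```text
time: 22.65
position: [0.6488, 0.1416, 0.2508]
tool_rot: [0.622, 0.783, 0.0, 0.0]
ft_force: [0.1, 0.3, -0.2]
grip_width: 0.0201
grip_force: 0.0
the job is handed in; nothing more can be done
None
```

The wrench lies fully home in the grey cradle, the gauge hangs by its eye on the peg, and the job was handed in at 22.65 s; the hand-in returned no verdict.

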